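# Prise up the fuse box cover and hold it open

## Robot

A 6-joint arm with a two-finger parallel gripper is mounted at the origin on the work surface. World frame = base frame: x ahead of the robot, y to its left, z up, the work surface at z = 0. Lengths are in m, angles in rad, forces in N, time in s.
With the tool pointing down it reaches from about 0.35 to 0.775 m from the base axis. Payload 5.5 kg.
Tool frame: the origin (TCP) lies midway between the tips of the shut fingers; the grasp point (between the pads) lies env.grasp_offset behind it (env.grasp_offset is the distance from the TCP to the grasp point, in m); z points along the fingers, y is the line along which they close (so a half turn about z gives the same grasp; the last joint's range is limited). The gripper opens to 85 mm and grips with 20 to 120 N. Pads are 22 mm wide; open, the fingers measure 114 mm over their backs; the gripper's body (76 mm by 85 mm) begins 54 mm behind the grasp point. The pads swing forward as they close: fully open they stand 13 mm farther back than shut.
Start: joints at [-1.303, 0.313, 0.046, 1.304, 0, 1.431], TCP at [0.228, -0.528, 0.231] pointing down, gripper open.
Joint ranges: [-2.76, 2.76], [-0.86, 1.69], [-1.03, 1.26], [-2.2, 2.34], [-1.47, 1.5], [-3.14, 3.14]. Speed limits (rad/s): [2.57, 2.57, 3.14, 3.14, 3.14, 3.14].

## Interface

Orientations are given as a unit quaternion [w, x, y, z].
In Python, from workcell import monitor, viewer, order, env gives the robot as it stands.
- The arm moves only by the tool carry_out, never from a script. Its argument "plan" is a list that holds one entry, the list of rows, each a list of 7 numbers: the turn, a rotation vector about the world's x, y, z in rad, then the shift along the world's x, y, z in mm, then the finger opening in mm, from 0 to 85.4. A call has 1 to 20 rows; each row is the pose to reach, as a shift and turn from the pose commanded when the call began; what a row does not reach only later rows make up. A row lasts 1/10 s, in which the tool goes at most 50 mm and 8.59 degrees, less where a joint would pass 70% of its speed; a pose out of reach is approached as far as the arm can. A call with a gripper value outside its range is refused whole. The fingers move at their own pace and stop on an object; "squeeze" is the grip in N (left out, the last holds). Time passes only in rows, so rows that repeat a pose let the fingers close. It gives the time, the measured TCP pose, the force, the opening and the grip force at its end, in the units of the state.
- monitor.get_state(): the state, without advancing time (a new reading comes with each control period).
- viewer.read_camera(name): name is "scene" or "top" or "wrist"; returns the picture (400x640x3 uint8, red, green, blue); there is no depth.
- viewer.calibration(name): a dict with "K" (3x3 intrinsics, pixels), "eye" and "rotation" of the camera in the world. Camera axes: x right, y down, z forward; pixel columns grow to the right and rows downward; lengths in m; the calibration is good to about 2 mm. A picture is of the moment at which its call begins: read the wrist's pose just before it. calibration takes no time and is no camera call; for the wrist camera it gives the pose at the moment of the call.
- order.hand_in(): hands the job in; it is judged then, once.
The state is a dict: "clock": time; "joint_pos": joint angles; "qvel": joint speeds; "tau": joint torques, N m; "tcp_pos": TCP position; "orientation": TCP orientation; "wrist_force": force on the tool from outside, world axes, zero at the start; "ft_torque": the same for the moment, N m; "finger_gap": finger opening in m; "grip_force": force on a finger pad.
Only numpy, scipy, OpenCV 4.12 (cv2) and the standard library are available. Lean on these libraries where they do the work, as an engineer would, in place of code of your own. Each camera call takes 0.05 s, during which the arm holds its last target. There are 200 camera calls.

## Task

Pick up the red-handled pry lever, put its blade under the overhanging lip of the fuse box's snapped-down cover and prise the cover off its catches. The cover falls shut by itself, so keep holding it up with the lever, 40 degrees open, so that the fuses can be looked at: finish there, still gripping the lever, with the cover at rest on it. Keep the robot's fingers and arm off the fuse box and its cover, and do not disturb the other things on the bench.

Things in the scene. Friction and masses are not known exactly. Their poses are not given: they have to be found in the camera images.
- fusebox: Vehicle fuse box, fixed on the bench. Origin: on the bench under the middle of the housing; own +x points from the front (lip) side to the hinge side, z up. Plywood board 12 mm thick, x -85 to 105, 230 mm along y. Black housing 150 (x) by 190 (y): front wall's outside at x = -75, rim at z = 85. Fuses inside.
- cover (a joint): Opening angle of the grey cover, rad: 0 shut and level, stop at 1.4. Plate 180 x 200 x 6 mm, about 0.22 kg; weight and a light spring always pull it shut (1.3 to 2 N at the lip). Two spring catches at the ends of the lip hold it shut: 5 to 8 N upward at the lip in all makes them give way suddenly; it is free of them past 0.06 rad. Only an upward push holds it open.
- cover_lip (a point): Middle of the cover's front edge, on its underside; moves with the cover. Shut: 85 mm above the bench, 25 mm out beyond the front wall, with free air beneath down to the board. Under the cover, 82 mm to either side, hangs a tongue 26 mm wide and 24 mm deep; the middle 130 mm is free for the lever. Yellow strip on top.
- cover_hinge (a point): Middle of the hinge axis, level with the cover's underside, 180 mm from the lip, 85 mm above the bench. The axis runs along the fuse box's y; this point turns with the cover, so take the direction from fusebox.
- lever: Pry lever, loose, 180 mm, about 0.12 kg, lying along its own x. Origin: on its underside where handle and blade meet. Red handle x -100 to 0, 24 mm wide (y), 26 mm high (z 0 to 26). Flat steel blade x 0 to 80, at z 10 to 16, 18 mm wide, round end; black collar on its first 10 mm, 20 mm wide. Balance point about x = -25.
- lever_tip (a point): End of the lever's blade, at mid thickness (80 mm ahead of the origin, 13 mm above the underside).
- lever_grip (a point): Middle of the lever's handle where it balances, 25 mm behind the origin, 13 mm above the underside; axes as the lever.
- spanner: Bystander: steel ring spanner 200 mm long, 30 mm wide, 10 mm high, lying along its x, origin under its middle. It may lie where the lever could have been.
- oil_bottle: Bystander: grey oil bottle, 84 mm across, 200 mm tall, origin under its middle.
- spray_can: Bystander: yellow spray can, 66 mm across, 190 mm tall, origin under its middle.
- bearing: Bystander: steel bearing ring, 72 mm across, 22 mm high, origin under its middle.
- mug: Bystander: blue mug, 82 mm across, 95 mm tall, origin under its middle.
- piston: Bystander: aluminium piston, 76 mm across, 55 mm tall, origin under its middle.
Mind the look-alikes: they are no part of the job. Of the things shaped like the lever, the red one is meant.

How it is judged:
On the way, in this order (a step that is already met when the one before it is completed fails the run):
1. the lever is gripped and lifted off the bench (height (world z) of lever above 0.04 m and contact force between the fingers and lever above 1 N), for 0.2 s.
2. the cover is off its catches (more than 0.14 rad, 8 degrees, open), on the lever (value of joint cover above 0.14 rad and contact force between lever and cover above 0.2 N), for 0.1 s.
At the end, for the whole second after the job is handed in: The cover rests on the lever, 40 degrees open within 6 degrees (0.593 to 0.803 rad) and still (under 0.1 rad/s); the fingers still grip the lever (over 2 N), the lever pushes on the cover (over 0.3 N), its tip is more than 120 mm and its handle more than 50 mm above the bench (value of joint cover between 0.593 and 0.803 rad and velocity of joint cover between -0.1 and 0.1 rad/s and contact force between lever and cover above 0.3 N and contact force between the fingers and lever above 2 N and height (world z) of lever_tip above 0.12 m and height (world z) of lever above 0.05 m); the arm keeps its last pose, push and grip.
It fails at once if the robot's fingers or arm press on the fuse box or its cover (over 2 N) (contact force between any of the fingers, the arm and fusebox above 2 N).
It fails at once if a bystander is moved by more than 25 mm (distance of any of spanner, oil_bottle, spray_can, bearing, mug, piston from where it was at the start of the episode above 0.025 m).
It also fails if it takes over 48 s, if anything falls off the work surface, if the arm or the gripper's body presses on something with over 40 N, if the wrist force passes 120 N, or if a joint passes its speed limit or range.

## Working session

There is one attempt and no reset: what is moved stays moved. The work goes in short steps, Python scripts to look and compute and a tool call to move; the robot and the scene stay as the last step left them, time stands still between calls to the robot, and variables do not carry over. Pictures are saved under pics/ and viewed, at most 10 in all, crops included, and the job is handed in when it is done.

Besides the shell and the picture viewer there is one more tool, called after "Request:" in YAML: its name, and indented under it one key for each argument. carry_out: Moves the arm, as the interface text tells. Its arguments: {"type":"object","properties":{"plan":{"type":"array","items":{"type":"array","items":{"type":"array","items":{"type":"number"}}}},"squeeze":{"type":"number"}},"required":["plan"]}

```bash
ls; mkdir -p pics
python3 - <<'E'
from workcell import monitor, viewer, order, env
import cv2
print(env.grasp_offset); print(monitor.get_state())
for n in ("scene","top"):
    cv2.imwrite(f"pics/{n}0.png",viewer.read_camera(n)[:,:,::-1]); c=viewer.calibration(n); print(n,c)
E
```

```text
pics
0.0187
{'clock': 0.0, 'joint_pos': array([-1.30261522e+00,  3.14029892e-01,  4.49655731e-02,  1.30361802e+00,
       -1.56685881e-05,  1.43118359e+00]), 'qvel': array([ 0.00027644, -0.00017581,  0.000903  , -0.00090541, -0.00026482,
       -0.00017221]), 'tau': array([ 9.11287880e-04, -4.80624604e+01,  2.98535156e+01,  1.92586309e-02,
        1.03658880e-05,  3.85384695e-06]), 'tcp_pos': array([ 0.22787567, -0.52734507,  0.23038663]), 'orientation': array([-9.40553967e-04,  9.79284503e-01,  2.02486972e-01, -6.83966722e-05]), 'wrist_force': array([-0.14885982,  0.14882535, -0.63844528]), 'ft_torque': array([ 0.02984637,  0.02239721, -0.03106996]), 'grip_force': 0.0, 'finger_gap': 0.08531194951659866}
scene {'K': array([[430.25344197,   0.        , 319.03460156],
       [  0.        , 430.25344197, 196.91228562],
       [  0.        ,   0.        ,   1.        ]]), 'eye': array([1.20580777, 0.40727777, 1.01456268]), 'rotation': array([-0.18764555,  0.49556595,  0.79038449, -0.30740185])}
top {'K': array([[471.05670698,   0.        , 322.59366517],
       [  0.        , 471.05670698, 204.89879199],
       [  0.        ,   0.        ,   1.        ]]), 'eye': array([0.32151236, 0.02724995, 1.69170257]), 'rotation': array([-0.03046126,  0.70877949, -0.70400079,  0.03296421])}
```

View pics/scene0.png

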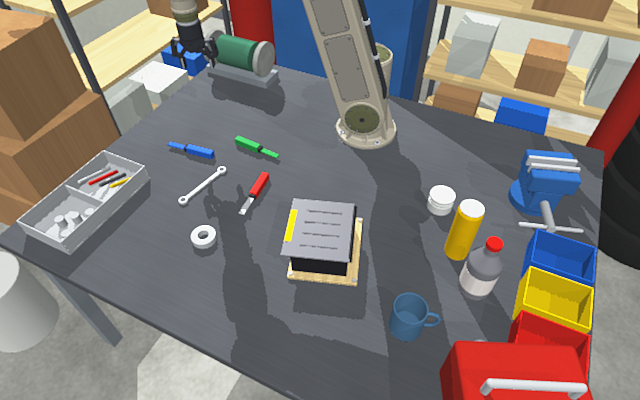

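View pics/top0.png

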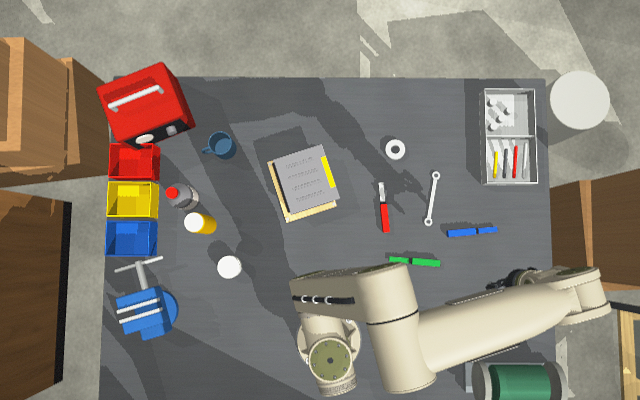

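Candidates for the lever (top view): red lever on the bench (384,207), blue (472,232), green (414,261), and a red tool in the tray (515,158). I choose (384,207). The fuse box cover is at (310,175), with its lip (yellow strip) facing right (−y) at (330,172).

```bash
cat > h.py <<'E'
from workcell import monitor, viewer, order, env
import cv2, numpy as np
from scipy.spatial.transform import Rotation as R
def ray(c,uv,z):
    r=R.from_quat(c["rotation"],scalar_first=True)
    d=r.apply(np.append((np.array(uv)-c["K"][:2,2])/np.diag(c["K"])[:2],1)); e=c["eye"]
    return e+d*(z-e[2])/d[2]
def mask(im,lo,hi,roi):
    h=cv2.cvtColor(im,cv2.COLOR_RGB2HSV); m=cv2.inRange(h,lo,hi); k=np.zeros_like(m); x0,y0,x1,y1=roi
    k[y0:y1,x0:x1]=m[y0:y1,x0:x1]; k=cv2.morphologyEx(k,cv2.MORPH_OPEN,np.ones((2,2)))
    cs=cv2.findContours(k,cv2.RETR_EXTERNAL,cv2.CHAIN_APPROX_NONE)[0]
    return max(cs,key=cv2.contourArea)
E
python3 - <<'E'
from h import *
im=viewer.read_camera("top"); c=viewer.calibration("top")
crop=im[120:250,250:450]
cv2.imwrite("pics/crop.png",cv2.resize(crop,(800,520),interpolation=cv2.INTER_CUBIC)[:,:,::-1])
red=mask(im,(0,150,70),(8,255,255),(360,170,400,250)); yel=mask(im,(22,150,120),(35,255,255),(300,140,350,200))
for n,k,z in(("red",red,.026),("yel",yel,.091)):
    b=cv2.boxPoints(cv2.minAreaRect(k)); print(n,b.round(1).tolist(),"\n",np.array([ray(c,p,z) for p in b]).round(4)[:,:2])
im=viewer.read_camera("scene"); c=viewer.calibration("scene")
red=mask(im,(0,150,70),(8,255,255),(235,165,280,220)); yel=mask(im,(22,150,120),(35,255,255),(270,195,310,250))
for n,k,z in(("red",red,.02),("yel",yel,.091)):
    b=cv2.boxPoints(cv2.minAreaRect(k)); print(n,b.round(1).tolist(),"\n",np.array([ray(c,p,z) for p in b]).round(4)[:,:2])
E
```

```text
red [[380.6000061035156, 205.10000610351562], [387.79998779296875, 204.5], [390.3999938964844, 232.0], [383.29998779296875, 232.60000610351562]] 
 [[ 0.472  -0.1843]
 [ 0.4746 -0.2096]
 [ 0.377  -0.2183]
 [ 0.3745 -0.1931]]
yel [[321.3999938964844, 158.1999969482422], [325.8999938964844, 156.6999969482422], [335.8999938964844, 186.6999969482422], [331.3999938964844, 188.1999969482422]] 
 [[ 0.6269  0.0272]
 [ 0.6323  0.0118]
 [ 0.5284 -0.0231]
 [ 0.5231 -0.0077]]
red [[250.0, 192.8000030517578], [263.5, 171.1999969482422], [271.5, 176.1999969482422], [258.0, 197.8000030517578]] 
 [[ 0.4764 -0.1996]
 [ 0.3744 -0.2114]
 [ 0.3832 -0.1757]
 [ 0.4837 -0.1657]]
yel [[284.6000061035156, 240.6999969482422], [291.20001220703125, 209.8000030517578], [297.3999938964844, 211.10000610351562], [290.79998779296875, 242.0]] 
 [[ 0.6366  0.0195]
 [ 0.5339 -0.0162]
 [ 0.5307  0.0019]
 [ 0.6333  0.0365]]
```

View pics/crop.png

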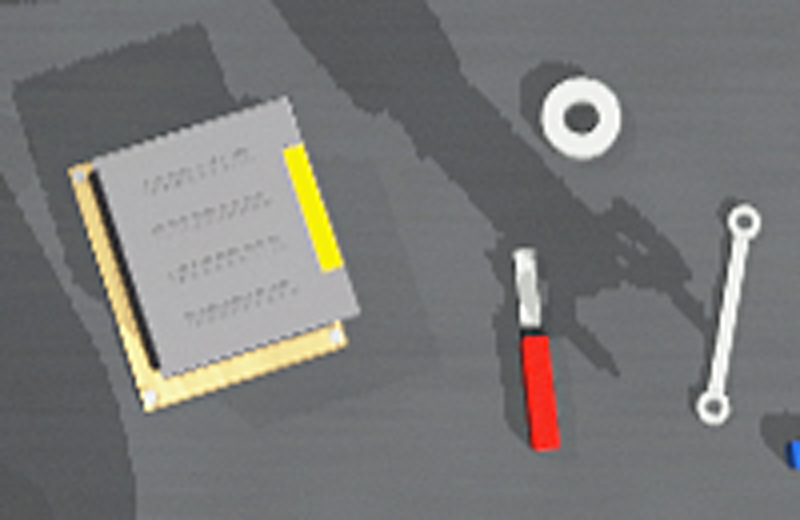

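The crop confirms it: the red handle runs down to crop (545,448), the steel blade runs up to (525,250), and the cover lip with its yellow strip is on the right. I'll move above the handle.

Request:
carry_out:
  plan:
    - [[0,0,-0.32,221,328,-100,85],[0,0,-0.32,221,328,-100,85],[0,0,-0.32,221,328,-100,85],[0,0,-0.32,221,328,-100,85],[0,0,-0.32,221,328,-100,85],[0,0,-0.32,221,328,-100,85],[0,0,-0.32,221,328,-100,85],[0,0,-0.32,221,328,-100,85],[0,0,-0.32,221,328,-100,85],[0,0,-0.32,221,328,-100,85],[0,0,-0.32,221,328,-100,85],[0,0,-0.32,221,328,-100,85],[0,0,-0.32,221,328,-100,85],[0,0,-0.32,221,328,-100,85]]
  squeeze: 100

```text
clock: 1.6
tcp_pos: [0.4487, -0.2011, 0.1316]
orientation: [0.0, 0.999, 0.043, 0.0]
wrist_force: [-0.1, -0.2, 0.5]
finger_gap: 0.0848
grip_force: 0.0
```

Run:
```python
from h import *
s=monitor.get_state(); print(s["tcp_pos"],R.from_quat(s["orientation"],scalar_first=True).as_matrix().round(3),s["joint_pos"].round(2))
c=viewer.calibration("wrist"); im=viewer.read_camera("wrist"); cv2.imwrite("pics/w1.png",im[:,:,::-1])
k=mask(im,(0,150,60),(8,255,255),(0,0,640,400)); b=cv2.boxPoints(cv2.minAreaRect(k)); print(b.round(1).tolist(),"\n",np.array([ray(c,p,.026) for p in b]).round(4)[:,:2])
```

```text
[ 0.4486871  -0.20107846  0.13161716] [[ 0.996  0.086  0.   ]
 [ 0.086 -0.996 -0.   ]
 [ 0.     0.    -1.   ]] [-0.58  0.21 -0.35  1.02 -0.    2.47]
[[298.79998779296875, 167.10000610351562], [325.0, 166.5], [327.20001220703125, 267.8999938964844], [301.1000061035156, 268.5]] 
 [[ 0.4754 -0.182 ]
 [ 0.4779 -0.2048]
 [ 0.3796 -0.2161]
 [ 0.3768 -0.1909]]
```

View pics/w1.png

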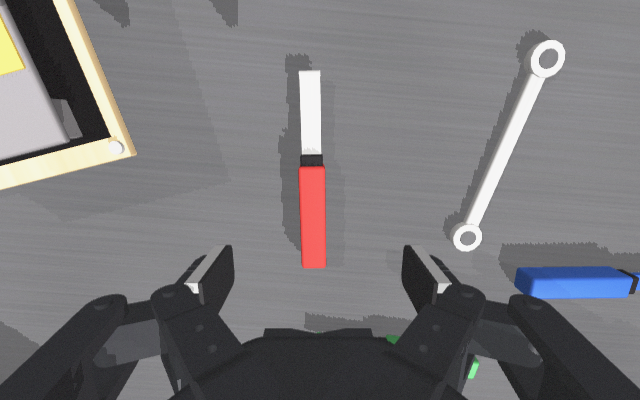

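The wrist view shows the lever centred between the fingers, with the handle from (312,167) to (314,268) and the area around it clear. I'll descend, grip and lift.

Request:
carry_out:
  plan:
    - [[0,0,0.015,3,5,-40,85],[0,0,0.015,3,5,-80,85],[0,0,0.015,3,5,-110,85],[0,0,0.015,3,5,-128,85],[0,0,0.015,3,5,-128,85],[0,0,0.015,3,5,-128,10],[0,0,0.015,3,5,-128,10],[0,0,0.015,3,5,-128,10],[0,0,0.015,3,5,-128,10],[0,0,0.015,3,5,-128,10],[0,0,0.015,3,5,-128,10],[0,0,0.015,3,5,-128,10],[0,0,0.015,3,5,-128,10]]
  squeeze: 100

```text
clock: 2.95
tcp_pos: [0.4528, -0.1954, 0.0046]
orientation: [0.001, 0.999, 0.051, 0.001]
wrist_force: [-1.0, 0.2, 6.7]
finger_gap: 0.0217
grip_force: 98.5
```

Request:
carry_out:
  plan:
    - [[0,0,0,0,0,30,10],[0,0,0,0,0,60,10],[0,0,0,0,0,60,10],[0,0,0,0,0,60,10],[0,0,0,0,0,60,10],[0,0,0.13,30,0,60,10],[0,0,0.27,60,0,60,10],[0,0,0.41,90,0,60,10],[0,0,0.55,120,0,60,10],[0,0,0.69,150,10,60,10],[0,0,0.83,178,20,60,10],[0,0,0.97,178,30,60,10],[0,0,1.11,178,40,60,10],[0,0,1.25,178,54,60,10],[0,0,1.39,178,54,60,10],[0,0,1.53,178,54,60,10],[0,0,1.67,178,54,60,10],[0,0,1.8,178,54,60,10],[0,0,1.8,178,54,60,10],[0,0,1.8,178,54,60,10]]

```text
clock: 4.95
tcp_pos: [0.6292, -0.1406, 0.0619]
orientation: [-0.001, 0.582, 0.813, -0.0]
wrist_force: [0.6, 0.3, -1.5]
finger_gap: 0.0219
grip_force: 98.4
```

Run:
```python
from h import *
s=monitor.get_state(); print(s["tcp_pos"],R.from_quat(s["orientation"],scalar_first=True).as_matrix().round(3),s["joint_pos"].round(2),s["grip_force"])
c=viewer.calibration("wrist"); im=viewer.read_camera("wrist"); sc=viewer.read_camera("scene")
y=mask(im,(22,150,100),(35,255,255),(0,0,640,400)); b=cv2.boxPoints(cv2.minAreaRect(y)); print(b.round(1).tolist(),"\n",np.array([ray(c,p,.091) for p in b]).round(4)[:,:2])
k=mask(im,(0,150,60),(8,255,255),(0,0,640,400)); b=cv2.boxPoints(cv2.minAreaRect(k)); print(b.round(1).tolist(),"\n",np.array([ray(c,p,.085) for p in b]).round(4)[:,:2])
sc=cv2.resize(sc[130:290,180:400],(640,465))
cv2.imwrite("pics/w2.png",np.vstack([im[:,:],sc])[:,:,::-1][:,:,:]) ; 
a=cv2.resize(im,(400,250)); d=cv2.resize(sc,(400,290)); cv2.imwrite("pics/w2.png",cv2.resize(np.vstack([a,d]),(444,600))[:,:,::-1])
```

```text
[ 0.62920708 -0.14060775  0.06194047] [[-0.323  0.946 -0.002]
 [ 0.946  0.323  0.001]
 [ 0.001 -0.002 -1.   ]] [-0.34  0.54 -0.03  1.    0.    0.9 ] 98.429034948349Traceback (most recent call last):
  File "<stdin>", line 4, in <module>
  File "h.py", line 12, in mask
    return max(cs,key=cv2.contourArea)
ValueError: max() iterable argument is empty
```

Run:
```python
from h import *
im=viewer.read_camera("wrist"); sc=viewer.read_camera("scene"); tp=viewer.read_camera("top")
sc=sc[150:290,200:424]; tp=tp[110:250,250:474]
a=cv2.resize(im,(400,250)); 
cv2.imwrite("pics/w2.png",np.hstack([np.vstack([a,cv2.resize(sc,(400,250))]),cv2.resize(tp,(400,250))[[*range(250)]+[0]*250]])[:,:,::-1])
```

```text
(no output)
```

View pics/w2.png

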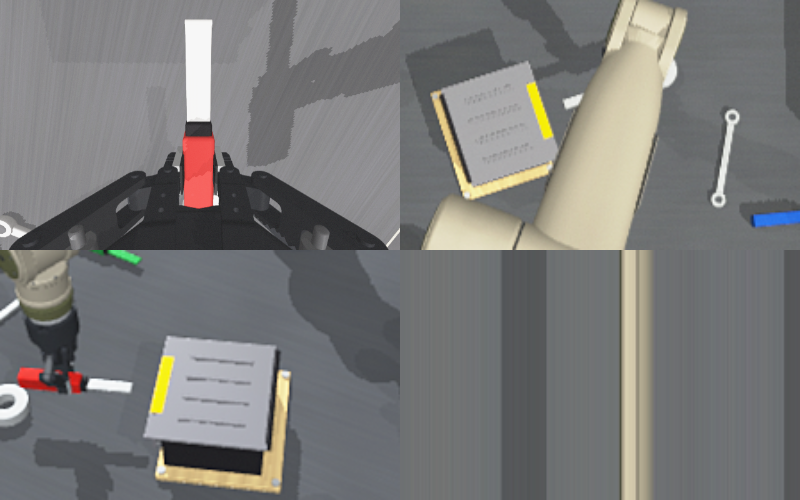

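The lever is held level and points at the middle of the lip, with its tip about 40 mm short of it. I'll insert it 53 mm.

Request:
carry_out:
  plan:
    - [[0,0,0,-4,13,0,10],[0,0,0,-8,25,0,10],[0,0,0,-12,36,0,10],[0,0,0,-15,44,0,10],[0,0,0,-17,50,0,10],[0,0,0,-17,50,0,10],[0,0,0,-17,50,0,10]]
  squeeze: 120

```text
clock: 5.9
tcp_pos: [0.6132, -0.0908, 0.0635]
orientation: [0.0, 0.58, 0.814, 0.0]
wrist_force: [0.1, -0.9, -1.0]
finger_gap: 0.0215
grip_force: 121.2
```

Request:
carry_out:
  plan:
    - [[0,0,0,0,0,6,10],[0,0,0,0,0,12,10],[0,0,0,0,0,16,10],[0,0,0,0,0,20,10],[0,0,0,0,1,25,10],[0,0,0,-1,2,30,10],[0,0,0,-1,3,35,10],[0,0,0,-2,5,41,10],[0,0,0,-3,7,47,10],[0,0,0,-3,9,53,10],[0,0,0,-4,11,59,10],[0,0,0,-4,11,59,10],[0,0,0,-4,11,59,10]]

```text
clock: 7.2
tcp_pos: [0.6093, -0.0798, 0.1225]
orientation: [0.0, 0.581, 0.814, 0.0]
wrist_force: [0.7, -1.3, -3.3]
finger_gap: 0.0215
grip_force: 121.3
```

Run:
```python
from h import *
im=viewer.read_camera("wrist"); sc=viewer.read_camera("scene"); s=monitor.get_state(); print(s["wrist_force"],s["ft_torque"])
cv2.imwrite("pics/w3.png",np.vstack([cv2.resize(im,(480,300)),cv2.resize(sc[150:290,200:424],(480,300))])[:,:,::-1])
```

```text
[ 0.30229132 -0.44432568 -3.10123492] [-0.30049826 -0.2463354  -0.08177338]
```

View pics/w3.png

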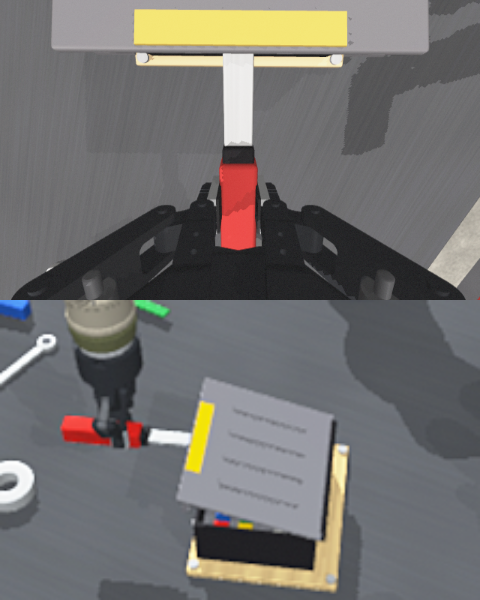

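The cover is off its catches and resting on the blade; in the scene crop the fuses are visible around (230,525). I'll continue along the arc to 0.7 rad.

Request:
carry_out:
  plan:
    - [[0,0,0,-1,3,6,10],[0,0,0,-2,6,12,10],[0,0,0,-3,9,18,10],[0,0,0,-4,12,23,10],[0,0,0,-5,15,28,10],[0,0,0,-6,18,32,10],[0,0,0,-8,22,37,10],[0,0,0,-9,26,42,10],[0,0,0,-10,30,47,10],[0,0,0,-12,34,52,10],[0,0,0,-12,34,52,10],[0,0,0,-12,34,52,10],[0,0,0,-12,34,52,10]]

```text
clock: 8.6
tcp_pos: [0.5972, -0.046, 0.1742]
orientation: [0.0, 0.581, 0.814, 0.0]
wrist_force: [1.6, -2.2, -2.7]
finger_gap: 0.0216
grip_force: 121.4
```

Run:
```python
from h import *
from scipy.optimize import least_squares
im=viewer.read_camera("wrist"); sc=viewer.read_camera("scene"); tp=viewer.read_camera("top"); c=viewer.calibration("scene"); s=monitor.get_state(); print(s["wrist_force"],s["ft_torque"])
y=mask(sc,(22,150,100),(35,255,255),(260,160,330,260)); b=cv2.boxPoints(cv2.minAreaRect(y)); print(b.round(1).tolist())
# strip centre: ray meets vertical plane through the lip middle along fx -> angle
fx=np.array([-.324,.946,0]); fy=np.array([-.946,-.324,0])
lip=np.array([.584,-.004,.085]); H=lip+.18*fx; uv=b.mean(0)
P=ray(c,uv,.2); e=c["eye"]; d=P-e; t=np.dot(lip-e,fy)/np.dot(d,fy); X=e+t*d-H
print("in-plane r, angle:",np.hypot(X@fx,X[2]), np.arctan2(X[2],-X@fx)-.006/.172)
cv2.imwrite("pics/w4.png",np.vstack([cv2.resize(im,(480,300)),cv2.resize(sc[130:270,200:424],(480,300))])[:,:,::-1])
```

```text
[ 1.01634711 -1.2416464  -2.68886147] [-0.36841888 -0.32953543 -0.13923338]
[[299.5, 217.0], [306.3999938964844, 184.6999969482422], [312.20001220703125, 185.89999389648438], [305.29998779296875, 218.3000030517578]]
in-plane r, angle: 0.1619904884229589 0.6746088760874653
```

View pics/w4.png

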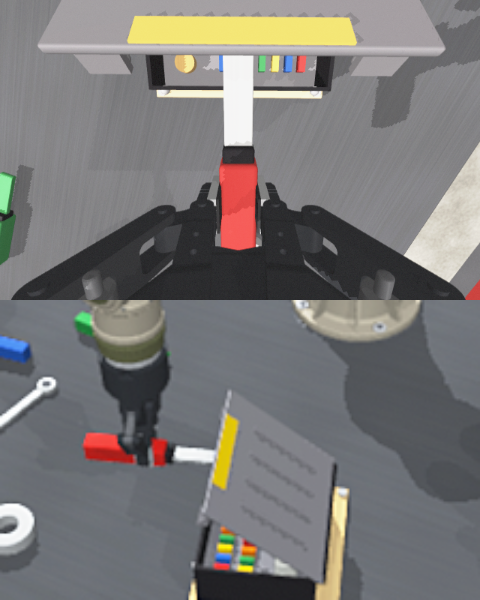

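The cover is held on the blade tip and the lever is level. One estimate puts the angle near 0.675 rad and the lever geometry gives 0.70. I'll cross-check it with two views.

Run:
```python
from h import *
def dirn(c,uv): v=ray(c,uv,.0)-c["eye"]; return v/np.linalg.norm(v)
L=[]
for n,roi in(("wrist",(0,0,640,110)),("scene",(260,160,330,260))):
    c=viewer.calibration(n); im=viewer.read_camera(n); y=mask(im,(22,120,100),(35,255,255),roi); b=cv2.boxPoints(cv2.minAreaRect(y)); L.append((c["eye"],dirn(c,b.mean(0)))); print(b.round(1).tolist())
A=sum(np.eye(3)-np.outer(d,d) for e,d in L); B=sum((np.eye(3)-np.outer(d,d))@e for e,d in L)
X=np.linalg.solve(A,B); print(X,[np.linalg.norm(np.cross(X-e,d)) for e,d in L])
print("angle from height",[np.arcsin((X[2]-.085-.006*np.cos(.68))/r) for r in(.168,.172)])
s=monitor.get_state(); print(s["clock"],s["grip_force"],s["wrist_force"])
```

```text
[[171.0, 58.29999923706055], [171.1999969482422, 22.0], [476.29998779296875, 24.399999618530273], [476.0, 60.599998474121094]]
[[299.3999938964844, 217.10000610351562], [305.8999938964844, 184.60000610351562], [312.0, 185.8000030517578], [305.5, 218.3000030517578]]
[0.56638332 0.04903475 0.19056199] [np.float64(0.0009348439003794191), np.float64(0.0009348439003795939)]
angle from height [np.float64(0.644219739992174), np.float64(0.6268640055176721)]
8.85 121.39894008636475 [ 2.16522476 -0.52744424 -3.15287975]
```

Request:
carry_out:
  plan:
    - [[0,0,0,0,1,2,10],[0,0,0,-1,3,4,10],[0,0,0,-1,3,4,10],[0,0,0,-1,3,4,10],[0,0,0,-1,3,4,10],[0,0,0,-1,3,4,10],[0,0,0,-1,3,4,10]]

```text
clock: 9.55
tcp_pos: [0.596, -0.0429, 0.1783]
orientation: [-0.0, 0.581, 0.814, 0.0]
wrist_force: [1.9, -0.7, -2.1]
finger_gap: 0.0213
grip_force: 121.4
```

Run:
```python
from h import *
s=monitor.get_state(); print(s["grip_force"],s["wrist_force"],s["tcp_pos"])
print(order.hand_in())
```

```text
121.37670993804932 [ 1.89588095 -0.73311931 -2.05107748] [ 0.59598902 -0.04290048  0.17827787]
the job is handed in; nothing more can be done
None
```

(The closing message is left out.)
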